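# Set the foot rest's length and lock it

## Task

Set the length of the foot rest: take its crossbar on the cam lever's side, out beyond the open lever's tip, draw it out against its spring until the bar is in line with the index clip on the ruler, and, keeping the bar held at that mark, slide your hand inward along the bar so that it pushes the cam lever fully closed, parallel to the leg. Do not close the lever while the bar is off the mark. Finish still holding the crossbar at the mark with the lever closed: do not let go; leave the clip and the other things on the table where they are.

Things in the scene. Friction and masses are not known exactly. Their poses are not given: they have to be found in the camera images.
- footrest: Fixed foot rest. Origin on the table under the front face of its aluminium collar; +y: the way the leg slides out; z up; the -x side (nearer the robot) has the cam lever, the +x side the ruler. Plywood board 12 mm thick, x -70 to +155, y -130 to +130 mm. Collar 66 mm wide (x), y -40 to 0, top 60 mm high. A 20 mm square steel leg slides through it and carries a grey T crossbar.
- leg: Sliding leg with crossbar; origin where leg and bar meet, 46 mm above the table, axes as the foot rest. Bar: x -155 to +115 mm, 16 mm wide (y) and high. It starts fully in, origin at y = 22 mm of the foot rest, and can be drawn out 100 mm. A spring pulls it in with 1.6 N there, 4.4 N when 70 mm out, also with the lever closed: let go, it runs back. Under it: the board and a low case.
- bar_left (a point): Point on the crossbar's centre line 125 mm from the leg's middle on the lever's side (x = -125 mm), beyond the tip of the open lever: the place to take the bar with fingers either side of it (closing along y).
- bar_end (a point): Centre of the crossbar's +x end face, which points at the ruler.
- cam_lever (a joint): Angle of the cam lever, rad: 0 closed (parallel to the leg, on its stop), 0.32 to 0.5 open at the start, with the tip out towards -x. It stays where it is left; pushing it takes about 0.12 N m, 1 to 3 N at the bar.
- lever_pivot (a point): Upright axis of the lever on the collar at x = -22, y = -12 mm, in the lever's mid height 66 mm above the table.
- lever_tip (a point): End of the cam lever, 150 mm from its pivot. The dark steel arm is 12 mm wide (16 mm at its round tip) and 12 mm high, 60 to 73 mm above the table; it passes over the crossbar with 6 mm clearance, so fingers that straddle the bar push its side. Closed, its outer side lies at x = -28 mm.
- clip (a joint): Setting of the index clip, m: how far the leg must be drawn out from its start for bar and clip to be in line (0.038 to 0.07). It is the length mark; do not move it.
- clip_top (a point): Centre of the top of the black index clip on the aluminium ruler beyond the bar's +x end: block 30 x 16 x 36 mm, as wide (y) as the bar, top 52 mm above the table, its y the mark. Axes as the foot rest.
- sanitizer: Clear bottle with white cap, 64 mm across, 160 mm tall, bystander; origin at its foot.
- jar: Green glass jar with red lid, 76 mm across, 110 mm tall, bystander; origin at its foot.
- lotion: Yellow bottle, 52 mm across, 150 mm tall, bystander; origin at its foot.
- pumice: Grey pumice stone 60 x 105 x 26 mm lying on the table beside the board on the lever's side, bystander; origin under its centre.
- cork: Cork 24 mm across, 40 mm tall, upright on the board behind the crossbar, bystander; origin at its foot.
- case: Flat white plastic case 62 x 45 x 18 mm on the board under the crossbar's +x half, bystander; origin under its centre.
- dish: Steel bowl 100 mm across, 35 mm high, bystander; origin at its foot.

How it is judged (in metres and radians):
On the way:
1. the crossbar is held in line with the index clip (within 7 mm) while the lever is still open (over 0.22 rad) (not (y of bar_end in the frame of clip_top above 0.007 m or y of bar_end in the frame of clip_top below -0.007 m) and value of joint cam_lever above 0.22 rad and contact force between the fingers and leg above 1.5 N), for 0.2 s.
At the end, for the whole second after the job is handed in: The crossbar is within 7 mm of the index clip's line, the cam lever is within 0.06 rad of closed, the clip is within 4 mm of where it was, and the fingers are still holding the crossbar (contact force on the leg over 1.5 N) against its spring (not (y of bar_end in the frame of clip_top above 0.007 m or y of bar_end in the frame of clip_top below -0.007 m) and value of joint cam_lever below 0.06 rad and contact force between the fingers and leg above 1.5 N and distance of clip_top from where it was at the start of the episode below 0.004 m); the arm keeps its last pose, push and grip.
It fails at once if the lever is swung past half way (under 0.16 rad) while the crossbar is more than 12 mm off the mark (value of joint cam_lever below 0.16 rad and (y of bar_end in the frame of clip_top above 0.012 m or y of bar_end in the frame of clip_top below -0.012 m)).
It fails at once if a bystander is moved by more than 25 mm (distance of any of sanitizer, jar, lotion, pumice, cork, case, dish from where it was at the start of the episode above 0.025 m).
It also fails if it takes over 48 s, if anything falls off the work surface, if the arm or the gripper's body presses on something with over 40 N, if the wrist force passes 120 N, or if a joint passes its speed limit or range.

## Robot

A 7-joint arm with a two-finger parallel gripper is mounted at the origin on the work surface. World frame = base frame: x ahead of the robot, y to its left, z up, the work surface at z = 0. Lengths are in mm, angles in rad, forces in N, time in s.
With the tool pointing down it reaches from about 425 to 1025 mm from the base axis. Payload 3.6 kg.
Tool frame: the origin (TCP) lies at the very end of the fingers, on their centre line; the grasp point (between the pads) lies tcp_to_grasp behind it (tcp_to_grasp is the distance from the TCP to the grasp point, in mm); z points along the fingers, x is the direction in which the jaws open and shut, and the axes are right-handed (so a half turn about z gives the same grasp; the last joint's range is limited). The gripper opens to 85 mm and grips with 20 to 120 N. Pads are 22 mm wide; open, the fingers measure 114 mm over their backs; the gripper's body (76 mm by 85 mm) begins 54 mm behind the grasp point. The pads swing forward as they close: fully open they stand 13 mm farther back than shut.
Start: joints at [1.22, 0.591, 0.048, 1.609, -0.033, 0.943, -0.034], TCP at [184.142, -701.229, 231.302] pointing down, gripper open.
Joint ranges: [-2.69, 2.69], [-0.47, 2.24], [-1.27, 1.36], [0.19, 2.51], [-1.53, 4.68], [0.08, 2.07], [-3.09, 3.09]. Speed limits (rad/s): [2.57, 2.57, 3.14, 3.14, 3.14, 3.14, 3.14].

## Interface

Orientations are given as a 3x3 rotation matrix whose columns are the frame's x, y, z axes.
In Python, from station import * gives the robot as it stands.
- The arm moves only by the shell command python3 -m crank 'ROWS' [FORCE]. ROWS is JSON, a list of rows, each a list of 5 numbers: the opening, from 0 (shut) to 1 (fully open), then the shift along the world's x, y, z in mm, then the turn about the world's z in rad. In form: [[hand, x, y, z, roll], ...]. A call has 1 to 20 rows; each row is the pose to reach, as a shift and turn from the pose measured when the call began; what a row does not reach only later rows make up. A row lasts 1/10 s, in which the tool goes at most 50 mm and 8.59 degrees, less where a joint would pass 70% of its speed; a pose out of reach is approached as far as the arm can. A call with a gripper value outside its range is refused whole. The fingers move at their own pace and stop on an object; FORCE is the grip in N (left out, the last holds). Time passes only in rows, so rows that repeat a pose let the fingers close. It gives the time, the measured TCP pose, the force and the opening at its end, in the units of the state.
- read_state(): the state, without advancing time (a new reading comes with each control period).
- camera(name): name is "scene" or "top"; returns the picture (480x640x3 uint8, blue, green, red); there is no depth.
- camera_params(name): a dict with "camera_matrix" (3x3 intrinsics, pixels), "T" (4x4, takes a point from camera to world coordinates). Camera axes: x right, y up, looking along -z (the intrinsics and any distortion apply to the point x, -y, -z); pixel columns grow to the right and rows downward; lengths in mm; the calibration is good to about 2 mm. A picture is of the moment at which its call begins. camera_params takes no time and is no camera call.
- finish_job(): hands the job in, once; it reports no verdict.
Trained networks look in the newest picture that a camera, given by its name, has taken for a name from the list of things; names that differ only in an ending like _2 or _b are one class to them, and where a whole thing is asked for, a point or a joint stands for the part that bears it (a point fixed in the world has none). Each returns a list of dicts, best first, with "confidence" (0 to 1); they miss things now and then, are a little off and sometimes report something else, mostly with a low value. They report only what shows in the picture. A call takes as long as a camera call.
- spot_in(label, camera): "uv" ([column, row] in pixels, amid what is visible of it).
- regions_of(label, camera): "mask" (480x640 bool, what is visible of it) and "uv" ([column, row] in pixels, amid what is visible of it).
- pinpoint(label, camera): "uv" ([column, row] in pixels: a listed point, or the origin of a listed thing).
The state is a dict: "clock": time; "joints": joint angles; "qvel": joint speeds; "tau": joint torques, N m; "eef_pos": TCP position; "eef_rot": TCP orientation; "force": force on the tool from outside, world axes, zero at the start; "moment": the same for the moment, N m; "width": finger opening in mm.
Only numpy, scipy, OpenCV 4.12 (cv2) and the standard library are available. Lean on these libraries where they do the work, as an engineer would, in place of code of your own. Each camera call takes 0.05 s, during which the arm holds its last target.

## Working session

There is one attempt and no reset: what is moved stays moved. The work goes in short steps, Python scripts to look and compute and a shell command to move; the robot and the scene stay as the last step left them, time stands still between calls to the robot, and variables do not carry over. Pictures are saved under pics/ and viewed, and the job is handed in when it is done.

```bash
mkdir -p pics
cat > h.py <<'E'
from station import *
import numpy as np, cv2
def ray(name,uv):
    p=camera_params(name);K=np.array(p["camera_matrix"]);T=np.array(p["T"])
    d=np.linalg.inv(K)@np.array([uv[0],uv[1],1.]);d=np.array([d[0],-d[1],-d[2]])
    return T[:3,3],T[:3,:3]@d
def atz(name,uv,z):
    o,d=ray(name,uv);return o+d*(z-o[2])/d[2]
def proj(name,P):
    p=camera_params(name);K=np.array(p["camera_matrix"]);T=np.array(p["T"])
    c=np.linalg.inv(T)@np.append(P,1.);v=K@np.array([c[0],-c[1],-c[2]]);return v[:2]/v[2]
E
python3 - <<'E'
from h import *
s=read_state();print(s)
for n in("scene","top"):
    cv2.imwrite(f"pics/{n}0.png",camera(n));print(n,camera_params(n))
Z=dict(bar_left=46,bar_end=46,lever_pivot=66,lever_tip=66,clip_top=52,footrest=0,leg=46,pumice=0,cork=12,case=12)
for l,z in Z.items():
  for n in("top","scene"):
    for r in pinpoint(l,n)[:2]:print(l,n,np.round(r["uv"],1),round(r["confidence"],2),atz(n,r["uv"],z).round(1))
print(read_state()["clock"])
E
```

```text
{'clock': 0.0, 'joints': array([ 1.22053281,  0.59208492,  0.04830976,  1.60981974, -0.03330974,
        0.94269574, -0.03369037]), 'qvel': array([-0.00095401,  0.00107175, -0.00021288,  0.00098483, -0.00066742,
        0.00095353, -0.00096733]), 'tau': array([ 7.60608600e-04, -5.48690522e+01,  1.54655535e+00, -1.98121190e+01,
        9.40077327e-03,  8.63077497e-03, -5.20529582e-06]), 'eef_pos': array([ 183.90986041, -700.43800052,  230.16682178]), 'eef_rot': array([[ 2.54024541e-01, -9.67197537e-01, -6.75445938e-04],
       [-9.67195273e-01, -2.54025410e-01,  2.09650511e-03],
       [-2.19931501e-03,  1.20724369e-04, -9.99997574e-01]]), 'force': array([ 0.30936436, -0.43360241, -0.37214005]), 'moment': array([ 0.01440021,  0.00868055, -0.01319206]), 'width': 85.41253758383407}
scene {'camera_matrix': array([[520.7014824 ,   0.        , 320.2476168 ],
       [  0.        , 520.7014824 , 238.61042408],
       [  0.        ,   0.        ,   1.        ]]), 'T': array([[ 1.08110147e-01, -6.10744204e-01,  7.84412974e-01,
         1.54988345e+03],
       [ 9.94121942e-01,  7.10274920e-02,
[... 1452 characters left out ...]
 [340.2 269.6] 0.88 [623.5 -65.9   0. ]
leg top [313.9 240. ] 0.77 [617.8 -43.5  46. ]
leg top [165.9 310.7] 0.22 [425.1 349.8  46. ]
leg scene [352.9 254.8] 0.59 [626.8 -37.2  46. ]
leg scene [308.1 286.5] 0.41 [ 722.2 -151.    46. ]
pumice top [346.2 325.2] 0.95 [ 388.9 -133.1    0. ]
pumice top [308.4 186.6] 0.48 [772.3 -25.5   0. ]
pumice scene [304.6 216.2] 0.86 [ 394.4 -131.9    0. ]
pumice scene [393.2 230.1] 0.55 [484.2  94.    0. ]
cork top [351.8 215.1] 0.48 [ 691.2 -146.5   12. ]
cork scene [310.4 286.5] 0.52 [ 686.7 -143.2   12. ]
case top [310.6 215.8] 0.84 [688.4 -32.9  12. ]
case scene [357.5 287.4] 0.74 [701.8 -37.5  12. ]
case scene [347.2 287.3] 0.24 [698.8 -60.6  12. ]
1.1
```

View pics/top0.png

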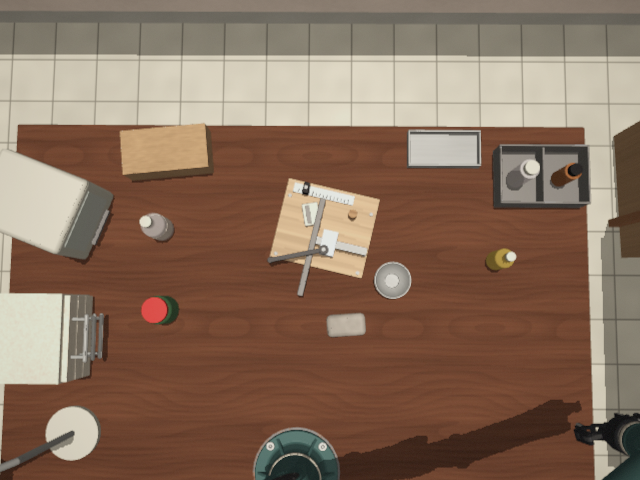

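Run:
```python
import cv2
a=cv2.imread("pics/top0.png")[140:350,200:440];cv2.imwrite("pics/t0z.png",cv2.resize(a,None,fx=2.85,fy=2.85,interpolation=cv2.INTER_CUBIC)[:600])
a=cv2.imread("pics/scene0.png")[160:360,240:500];cv2.imwrite("pics/s0z.png",cv2.resize(a,None,fx=3,fy=3,interpolation=cv2.INTER_CUBIC))
```

```text
(no output)
```

View pics/scene0.png

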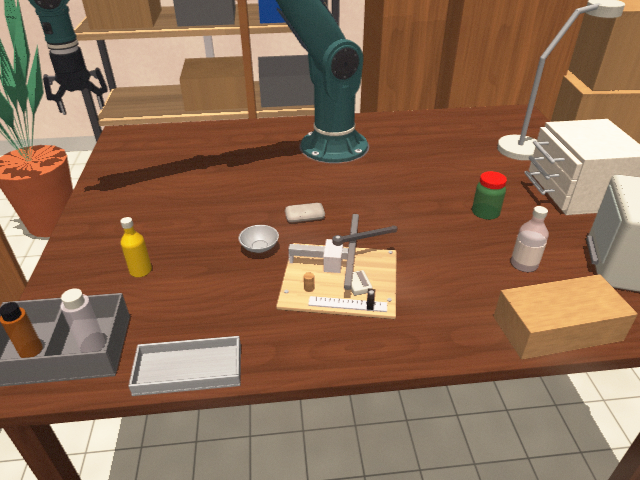

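View pics/t0z.png

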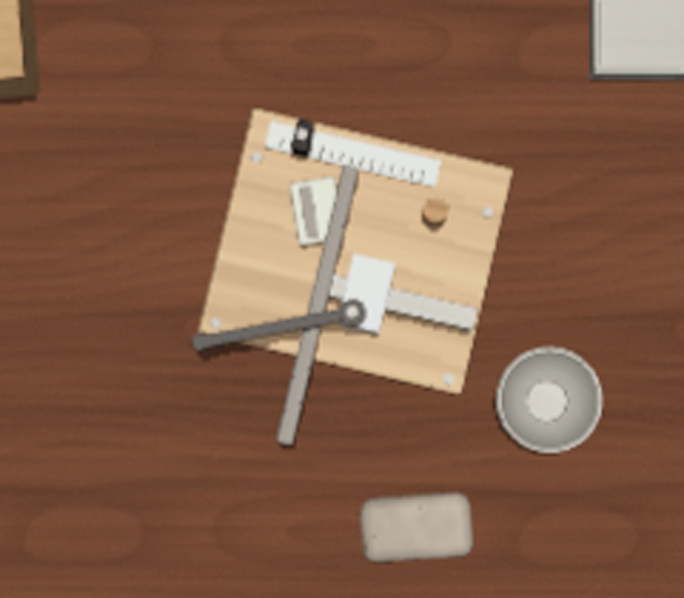

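View pics/s0z.png

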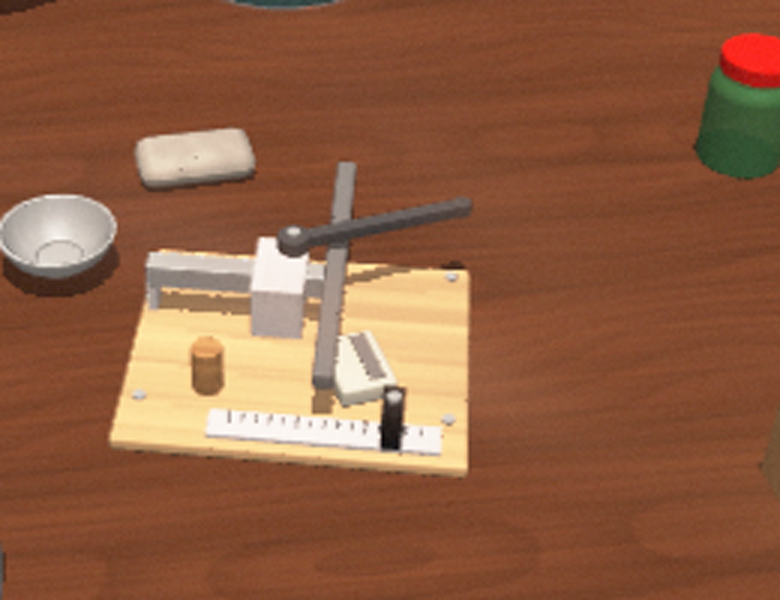

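```bash
cat > fit.py <<'E'
from h import *
from scipy.optimize import least_squares
t=lambda u,v:(200+u/2.85,140+v/2.85); s=lambda u,v:(240+u/3,160+v/3)
obs=[("top",t(254,109),(155,130,12)),("top",t(512,170),(155,-130,12)),("top",t(461,393),(-70,-130,12)),
("scene",s(468,268),(-70,130,12)),("scene",s(468,464),(155,130,12)),("scene",s(110,441),(155,-130,12)),
("top",t(286,443),(-155,22,54)),("top",t(349,170),(115,22,54)),("scene",s(347,163),(-155,22,54)),("scene",s(325,377),(115,22,54)),
("top",t(352,312),(-22,-12,76)),("scene",s(294,238),(-22,-12,76))]
lev=[("top",t(197,342)),("scene",s(466,205))]; cl=[("top",t(302,134)),("scene",s(395,393))]
def W(p,q):
    c,n=np.cos(p[2]),np.sin(p[2]);return np.array([p[0]+c*q[0]-n*q[1],p[1]+n*q[0]+c*q[1],q[2]])
def res(p):
    r=[proj(n,W(p,q))-uv for n,uv,q in obs]
    L=(-22-150*np.sin(p[3]),-12+150*np.cos(p[3]),73)
    r+=[proj(n,W(p,L))-uv for n,uv in lev]
    r+=[proj(n,W(p,(p[5],22+p[4],52)))-uv for n,uv in cl]
    return np.concatenate(r)
f=least_squares(res,[620,-66,-.2,.4,50,140],loss="soft_l1",x_scale=[100,100,.1,.1,50,100])
p=f.x
if __name__=="__main__":
    print(p.round(3));print(res(p).reshape(-1,2).round(1))
    print("barleft",W(p,(-125,22,46)),"tip",W(p,(-22-150*np.sin(p[3]),-12+150*np.cos(p[3]),66)))
    print("dirx",np.cos(p[2]),np.sin(p[2]))
E
python3 fit.py
python3 - <<'E'
from h import *
for l in("clip_top","cam_lever","leg"):
  for n in("top","scene"):
    for r in regions_of(l,n)[:1]:
      m=r["mask"];v,u=np.nonzero(m);print(l,n,r["confidence"],r["uv"],m.sum(),u.min(),u.max(),v.min(),v.max())
E
```

```text
[ 6.15696e+02 -6.27450e+01 -2.19000e-01  4.20000e-01  5.19730e+01
  1.31175e+02]
[[-1.  -0.8]
 [ 0.  -1.4]
 [-0.  -0.3]
 [-0.2 -0.6]
 [ 0.2  0.2]
 [-0.7 -1.3]
 [-0.6 -0.2]
 [ 0.2 -2.3]
 [-0.9 -1.7]
 [-0.9 -1.6]
 [-0.1 -0.7]
 [-0.7 -2.9]
 [-1.4 -0.2]
 [ 0.5 -2.7]
 [-0.7  0.4]
 [-0.4  0.6]]
barleft [498.4719396 -14.087762   46.       ] tip [561.65908863  77.30512583  66.        ]
dirx 0.9760663751184708 -0.21747282902258977
clip_top scene 0.73 [370.4, 300.5] 170 366 374 288 309
cam_lever top 0.6 [303.0, 257.9] 337 268 328 245 262
cam_lever scene 0.69 [363.5, 235.5] 523 333 396 225 245
leg top 0.95 [316.7, 242.5] 743 298 366 199 294
leg scene 0.83 [346.3, 252.6] 1010 289 358 214 289
```

```bash
python3 - <<'E'
import station;from station import *
print([n for n in dir(station) if not n.startswith('_')]);print(tcp_to_grasp)
s=read_state();print(s["clock"],np.round(498.5-s["eef_pos"][0]),-14-s["eef_pos"][1]) if 0 else print(s["clock"],s["eef_pos"])
E
python3 -m crank '[[1,20,45,0,-0.05],[1,40,90,0,-0.1],[1,60,135,0,-0.2],[1,80,180,0,-0.3],[1,100,225,0,-0.4],[1,120,270,0,-0.476],[1,140,315,0,-0.476],[1,160,360,0,-0.476],[1,180,400,0,-0.476],[1,200,440,0,-0.476],[1,220,480,0,-0.476],[1,240,520,0,-0.476],[1,260,560,0,-0.476],[1,280,600,-20,-0.476],[1,295,640,-40,-0.476],[1,310,670,-60,-0.476],[1,314.5,686.5,-80,-0.476],[1,314.5,686.5,-100,-0.476],[1,314.5,686.5,-100,-0.476],[1,314.5,686.5,-100,-0.476]]' 20
```

```text
['MotionError', 'camera', 'camera_params', 'finish_job', 'pinpoint', 'read_state', 'regions_of', 'spot_in', 'tcp_to_grasp']
18.700000000000003
1.4 [ 184.13776335 -701.22274189  231.29235636]
clock: 3.4
eef_pos: [498.6, -15.1, 131.4]
eef_rot: [[-0.218, -0.976, -0.001], [-0.976, 0.218, -0.0], [0.0, 0.001, -1.0]]
force: [0.8, -0.5, 1.1]
width: 85.3
```

```bash
python3 -m crank '[[1,0,0,-40,0],[1,0,0,-80,0],[1,0,0,-102,0],[1,0,0,-102,0],[1,0,0,-102,0]]'
python3 - <<'E'
from h import *
a=camera("top")[140:350,200:440];cv2.imwrite("pics/t1z.png",cv2.resize(a,None,fx=2.85,fy=2.85,interpolation=cv2.INTER_CUBIC)[:600])
a=camera("scene")[160:360,240:500];cv2.imwrite("pics/s1z.png",cv2.resize(a,None,fx=3,fy=3,interpolation=cv2.INTER_CUBIC))
E
```

```text
clock: 3.9
eef_pos: [499.4, -15.8, 30.5]
eef_rot: [[-0.219, -0.976, 0.001], [-0.976, 0.219, -0.001], [0.0, -0.001, -1.0]]
force: [0.1, 0.5, 0.3]
width: 85.2
```

View pics/s1z.png

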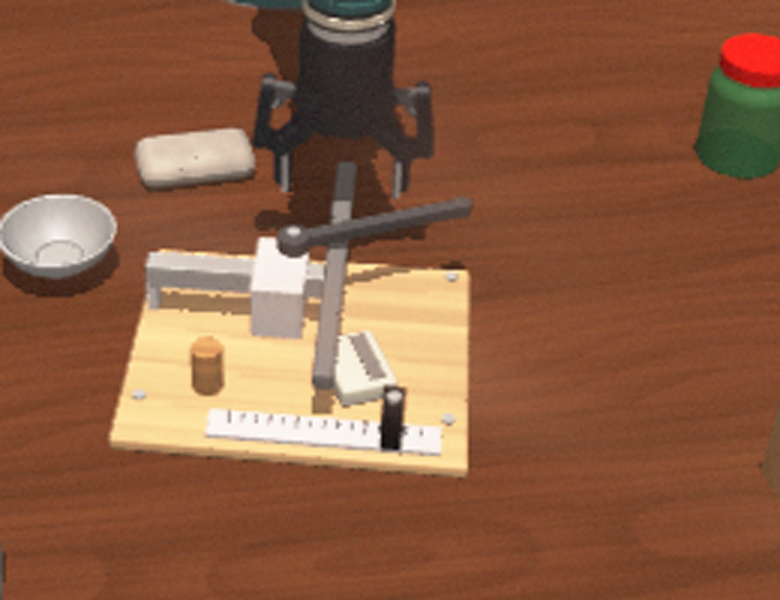

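View pics/t1z.png

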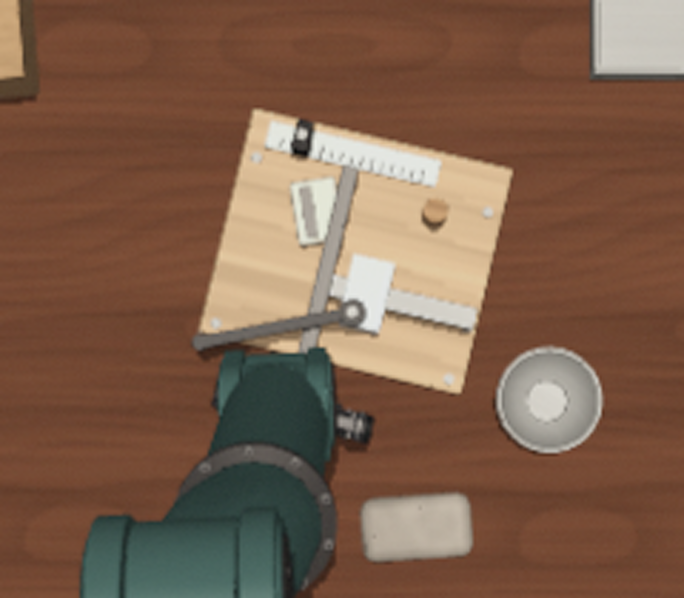

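The fingers straddle the bar, at about (285,185) and (402,185) in the scene crop, with the bar at (345,185). Closing now.

```bash
python3 -m crank '[[0,0,0,0,0],[0,0,0,0,0],[0,0,0,0,0],[0,0,0,0,0],[0,0,0,0,0],[0,0,0,0,0],[0,0,0,0,0],[0,0,0,0,0]]' 30
```

```text
clock: 4.8
eef_pos: [500.7, -13.0, 31.7]
eef_rot: [[-0.218, -0.976, 0.004], [-0.976, 0.218, 0.002], [-0.003, -0.004, -1.0]]
force: [-0.8, 6.1, 4.4]
width: 15.5
```

```bash
python3 -m crank '[[0,2.2,9.8,0,0],[0,4.4,19.5,0,0],[0,6.5,29.3,0,0],[0,8.7,39,0,0],[0,10.5,47,0,0],[0,11.3,50.8,0,0],[0,11.3,50.8,0,0],[0,11.3,50.8,0,0],[0,11.3,50.8,0,0]]'
python3 - <<'E'
from h import *
from fit import p
c,n=np.cos(p[2]),np.sin(p[2])
d=read_state()["eef_pos"]-np.array([500.7,-13,31.7]);print("along",-n*d[0]+c*d[1],"across",c*d[0]+n*d[1])
a=camera("top")[170:270,250:400];cv2.imwrite("pics/t2z.png",cv2.resize(a,None,fx=5,fy=5,interpolation=cv2.INTER_CUBIC))
a=camera("scene")[210:330,260:410];cv2.imwrite("pics/s2z.png",cv2.resize(a,None,fx=5,fy=5,interpolation=cv2.INTER_CUBIC))
for nm in("top","scene"):
  for l,z in(("bar_end",46),("clip_top",52)):
    for r in pinpoint(l,nm)[:1]:
      w=atz(nm,r["uv"],z)-[p[0],p[1],0];print(nm,l,r["confidence"],c*w[0]+n*w[1],-n*w[0]+c*w[1])
E
```

```text
clock: 5.7
eef_pos: [512.3, 37.5, 31.7]
eef_rot: [[-0.218, -0.976, 0.005], [-0.976, 0.218, 0.002], [-0.003, -0.004, -1.0]]
force: [1.7, -3.7, 1.1]
width: 14.8
along 51.83147782417403 across 0.3801257135727827
top bar_end 0.87 114.01939213088255 74.38368872821445
top clip_top 0.49 139.6303914289385 67.91880404983189
scene bar_end 0.65 113.0207841528934 69.71604760435147
scene clip_top 0.67 -190.1037211891798 353.02700961082473
```

View pics/t2z.png

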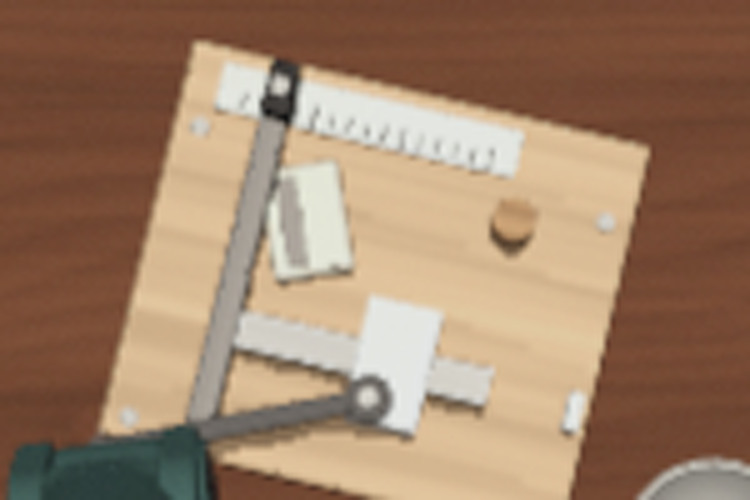

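View pics/s2z.png

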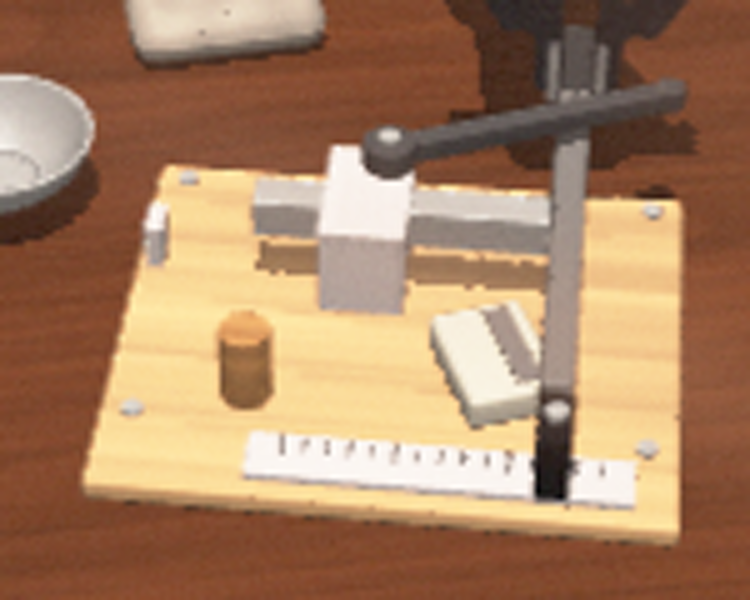

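```bash
python3 -m crank '[[0,0,0,0,0],[0,3.9,-1.3,0,0],[0,7.8,-2.2,0,0],[0,11.6,-3.1,0,0],[0,15.5,-4,0,0],[0,19.4,-4.9,0,0],[0,23.3,-5.8,0,0],[0,27.2,-6.6,0,0],[0,31.1,-7.5,0,0],[0,35,-8.4,0,0],[0,39,-9.2,0,0],[0,39,-9.2,0,0]]' 20
python3 - <<'E'
from h import *
from fit import p
c,n=np.cos(p[2]),np.sin(p[2])
d=read_state()["eef_pos"]-np.array([512.3,37.5,31.7]);print("along",-n*d[0]+c*d[1],"across",c*d[0]+n*d[1])
a=camera("top")[170:270,250:400];cv2.imwrite("pics/t3z.png",cv2.resize(a,None,fx=5,fy=5,interpolation=cv2.INTER_CUBIC))
a=camera("scene")[210:330,260:410];cv2.imwrite("pics/s3z.png",cv2.resize(a,None,fx=5,fy=5,interpolation=cv2.INTER_CUBIC))
E
```

```text
clock: 7.2
eef_pos: [515.4, 31.0, 28.4]
eef_rot: [[-0.214, -0.975, -0.065], [-0.977, 0.214, 0.002], [0.012, 0.064, -0.998]]
force: [-39.0, 4.8, 29.3]
width: 15.4
along -5.647394606573895 across 4.3969037866461775
```

View pics/t3z.png

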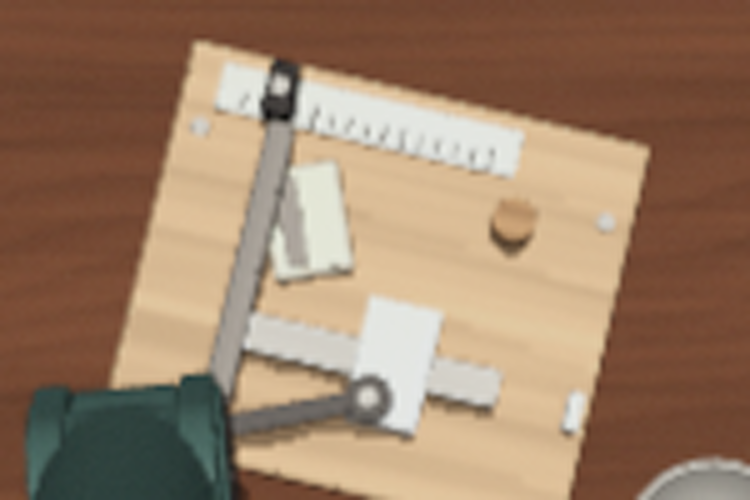

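View pics/s3z.png

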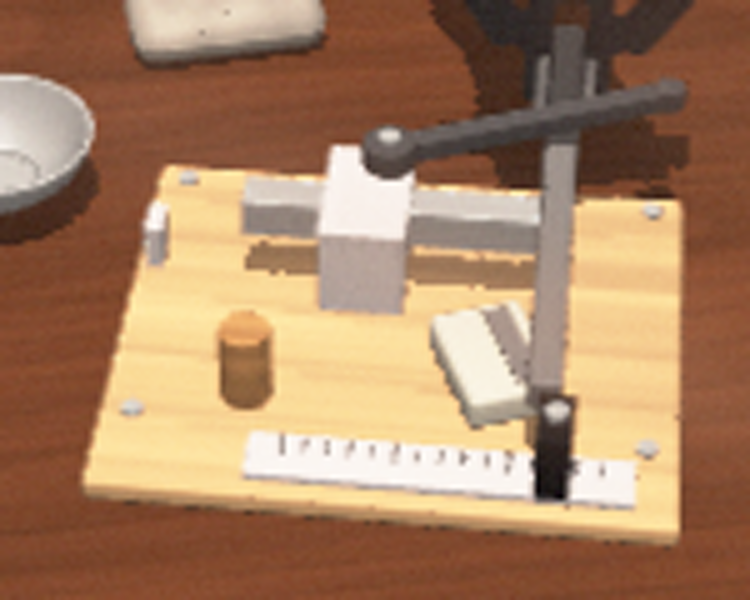

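```bash
python3 -m crank '[[0,-3,6.5,3,0],[0,-3,6.5,3,0],[0,-3,6.5,3,0],[0,-3,6.5,3,0]]' 20
python3 -m crank '[[0.21,0,0,0,0],[0.22,0,0,0,0],[0.23,0,0,0,0],[0.24,0,0,0,0],[0.24,0,0,0,0],[0.24,0,0,0,0]]' 20
python3 - <<'E'
from h import *
from fit import p
c,n=np.cos(p[2]),np.sin(p[2])
d=read_state()["eef_pos"]-np.array([512.3,37.5,31.7]);print("along",-n*d[0]+c*d[1],"across",c*d[0]+n*d[1])
a=camera("top")[170:270,250:400];cv2.imwrite("pics/t4z.png",cv2.resize(a,None,fx=5,fy=5,interpolation=cv2.INTER_CUBIC))
a=camera("scene")[210:330,260:410];cv2.imwrite("pics/s4z.png",cv2.resize(a,None,fx=5,fy=5,interpolation=cv2.INTER_CUBIC))
E
```

```text
clock: 7.7
eef_pos: [513.5, 37.4, 30.3]
eef_rot: [[-0.214, -0.975, -0.062], [-0.977, 0.215, 0.001], [0.012, 0.061, -0.998]]
force: [4.4, -4.4, -10.0]
width: 15.5
clock: 8.3
eef_pos: [512.7, 37.5, 30.2]
eef_rot: [[-0.214, -0.975, -0.064], [-0.977, 0.214, 0.001], [0.012, 0.063, -0.998]]
force: [0.9, -4.0, -1.8]
width: 20.6
along 0.04100595711860886 across 0.3518040895329604
```

View pics/t4z.png

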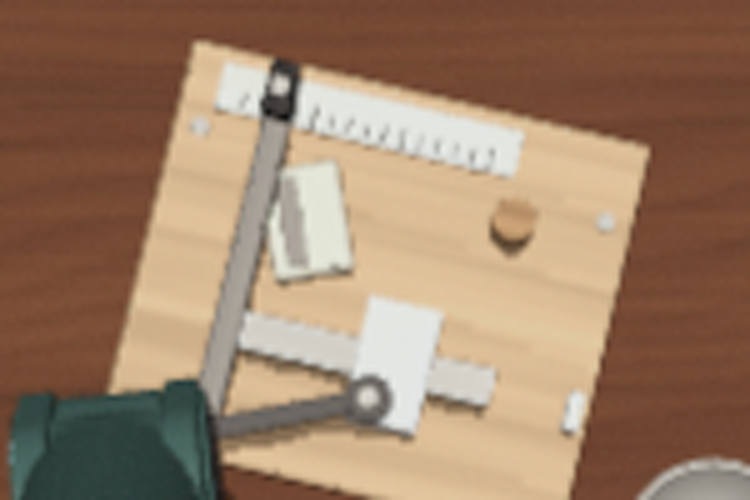

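View pics/s4z.png

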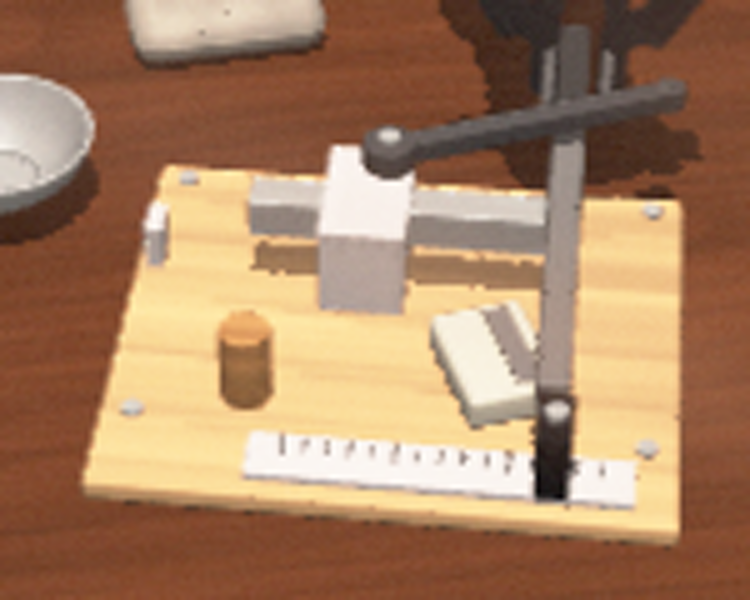

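```bash
python3 -m crank '[[0.24,2,0.2,0,0],[0.24,6,-0.6,0,0],[0.24,10,-1.5,0,0],[0.24,15,-2.6,0,0],[0.24,20,-3.8,0,0],[0.24,25,-4.9,0,0],[0.24,30,-6,0,0],[0.24,35,-7.1,0,0],[0.24,40,-8.2,0,0],[0.24,40,-8.2,0,0]]' 20
python3 - <<'E'
from h import *
from fit import p
c,n=np.cos(p[2]),np.sin(p[2])
d=read_state()["eef_pos"]-np.array([512.3,37.5,31.7]);print("along",-n*d[0]+c*d[1],"across",c*d[0]+n*d[1])
a=camera("scene")[210:330,260:410];cv2.imwrite("pics/s5z.png",cv2.resize(a,None,fx=5,fy=5,interpolation=cv2.INTER_CUBIC))
E
```

```text
clock: 9.4
eef_pos: [551.7, 28.8, 29.9]
eef_rot: [[-0.214, -0.974, -0.067], [-0.977, 0.215, 0.001], [0.013, 0.065, -0.998]]
force: [-3.5, -3.9, -0.5]
width: 20.4
along 0.05216688444044948 across 40.39715093694919
```

View pics/s5z.png

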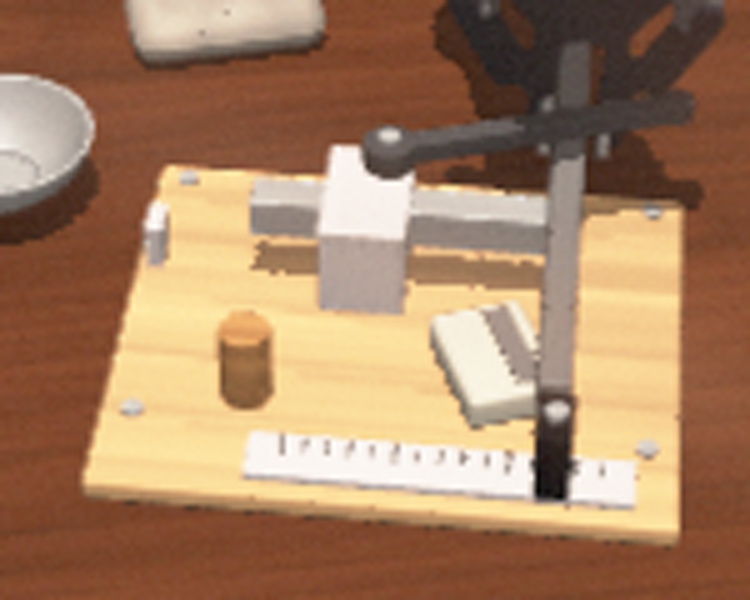

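```bash
python3 -m crank '[[0.24,4,-0.5,0,0],[0.24,8,-1.4,0,0],[0.24,12,-2.3,0,0],[0.24,16,-3.1,0,0],[0.24,20,-4,0,0],[0.24,24,-4.9,0,0],[0.24,28,-5.8,0,0],[0.24,32,-6.7,0,0],[0.24,36,-7.6,0,0],[0.24,38,-8,0,0],[0.24,38,-8,0,0]]' 20
cat > chk.py <<'E'
import sys
from h import *
from fit import p
c,n=np.cos(p[2]),np.sin(p[2])
d=read_state()["eef_pos"]-np.array([512.3,37.5,31.7]);print("along",-n*d[0]+c*d[1],"across",c*d[0]+n*d[1])
k=sys.argv[1]
a=camera("top")[170:270,250:400];cv2.imwrite(f"pics/t{k}z.png",cv2.resize(a,None,fx=5,fy=5,interpolation=cv2.INTER_CUBIC))
a=camera("scene")[210:330,260:410];cv2.imwrite(f"pics/s{k}z.png",cv2.resize(a,None,fx=5,fy=5,interpolation=cv2.INTER_CUBIC))
E
python3 chk.py 6
```

```text
clock: 10.55
eef_pos: [588.4, 20.8, 29.6]
eef_rot: [[-0.214, -0.974, -0.069], [-0.977, 0.215, 0.001], [0.014, 0.068, -0.998]]
force: [-4.0, -3.6, -1.3]
width: 20.7
along 0.22628660597305128 across 77.90804268944196
```

View pics/s6z.png

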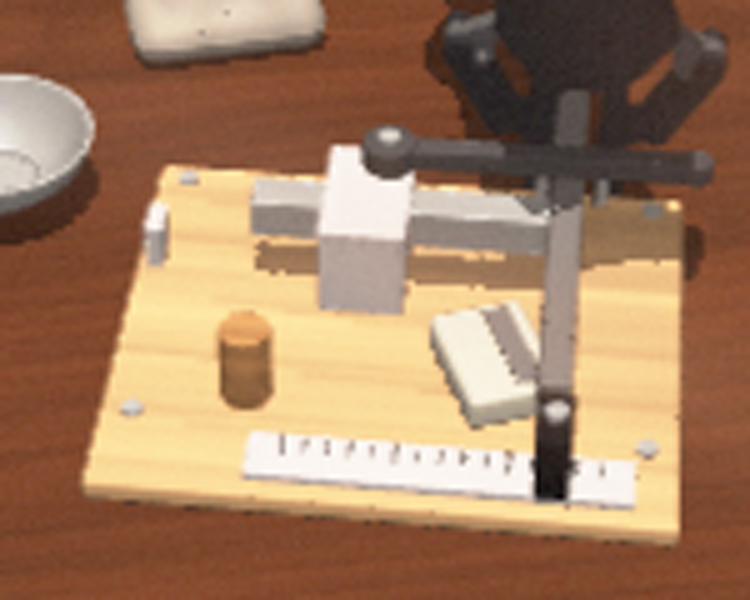

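View pics/t6z.png

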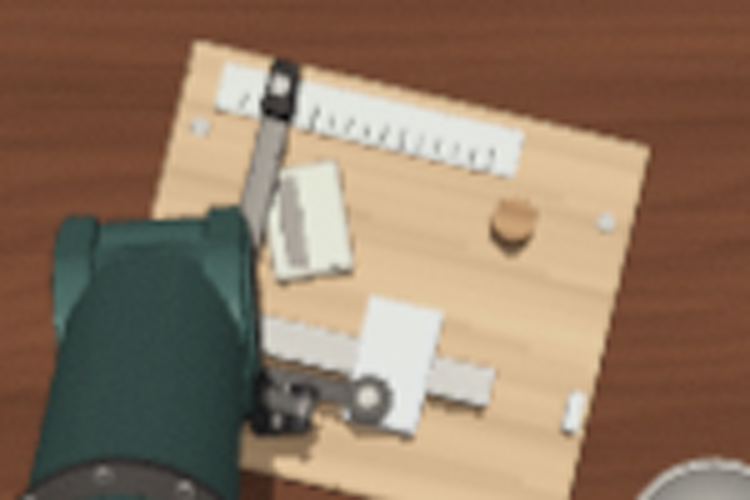

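Bar and clip are still in line, at (555,395) in the scene crop. The lever, from (390,150) to (700,168), is almost parallel to the leg. I'll push on to the stop and watch the force.

```bash
python3 -m crank '[[0.24,3,-0.4,0,0],[0.24,5,-0.8,0,0],[0.24,5,-0.8,0,0],[0.24,5,-0.8,0,0]]' 20
python3 -m crank '[[0.24,3,-0.6,0,0],[0.24,4,-0.8,0,0],[0.24,4,-0.8,0,0],[0.24,4,-0.8,0,0]]' 20; python3 chk.py 7
```

```text
clock: 11.05
eef_pos: [590.4, 20.3, 29.4]
eef_rot: [[-0.214, -0.974, -0.075], [-0.977, 0.215, 0.001], [0.015, 0.073, -0.997]]
force: [-6.2, -1.8, 2.1]
width: 20.4
clock: 11.45
eef_pos: [590.2, 20.3, 29.4]
eef_rot: [[-0.214, -0.973, -0.083], [-0.977, 0.215, 0.002], [0.016, 0.082, -0.997]]
force: [-9.2, -0.8, 4.9]
width: 20.7
along 0.14176866518571885 across 79.74709166063644
```

View pics/s7z.png

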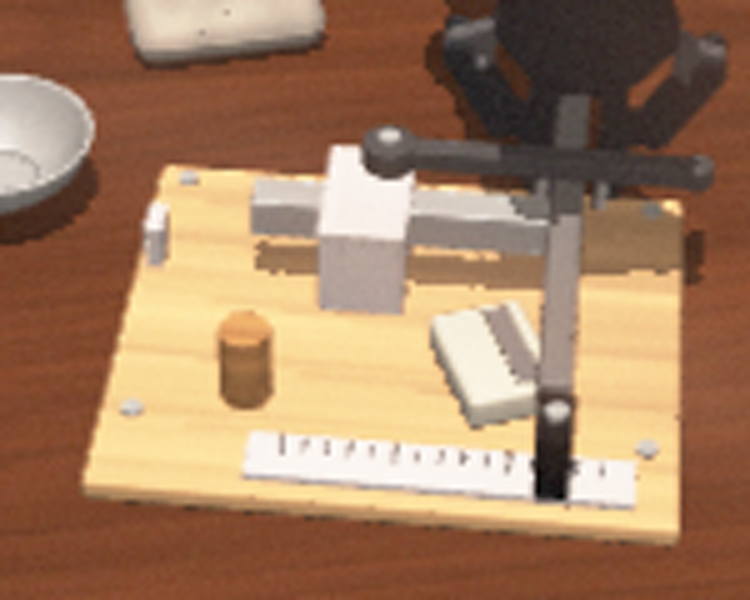

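View pics/t7z.png

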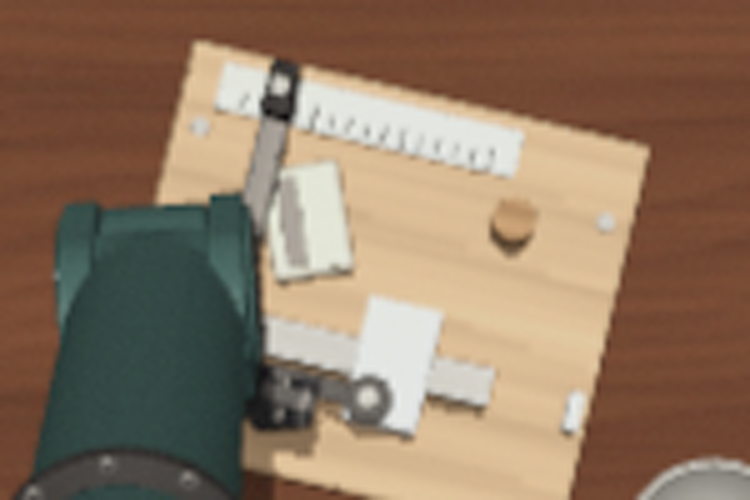

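```bash
python3 -m crank '[[0.2,3.6,-1.4,0,0],[0.1,3.6,-2,0,0],[0,3.6,-2,0,0],[0,3.6,-2,0,0],[0,3.6,-2,0,0],[0,3.6,-2,0,0]]' 20; python3 chk.py 8
```

```text
clock: 12.15
eef_pos: [589.6, 19.4, 29.4]
eef_rot: [[-0.215, -0.972, -0.091], [-0.977, 0.215, 0.003], [0.017, 0.09, -0.996]]
force: [-9.4, -0.4, 4.9]
width: 15.5
along -0.8956015765590308 across 79.42586194950518
```

View pics/s8z.png

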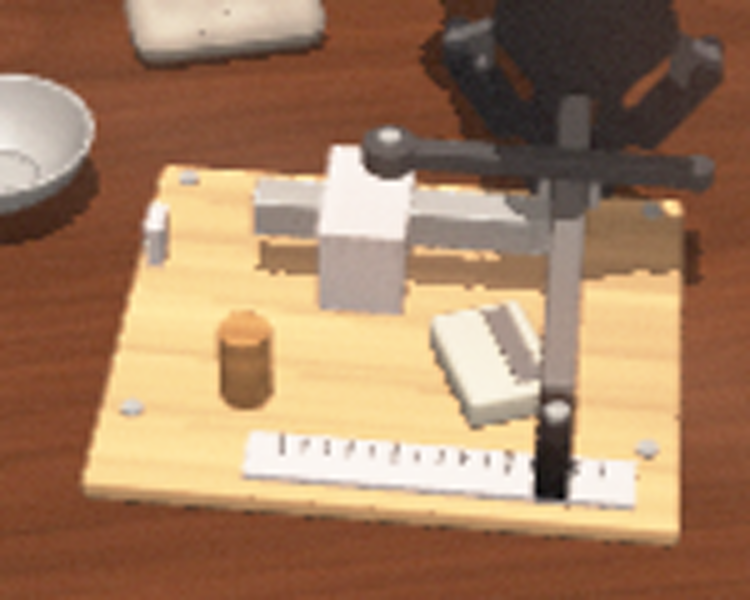

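View pics/t8z.png

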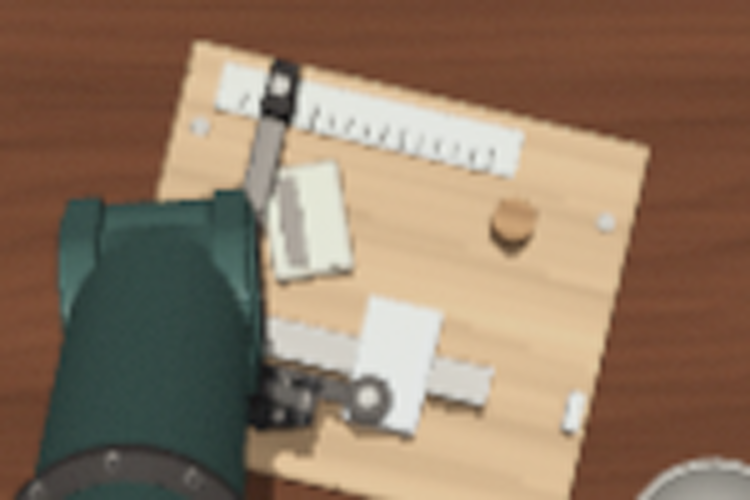

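Run:
```python
from h import *
from fit import p,W
for a in(0,.03,.06,.1):
  P=proj("scene",W(p,(-22-150*np.sin(a),-12+150*np.cos(a),73)));print(a,(P-[260,210])*5)
print((proj("scene",W(p,(-22,-12,73)))-[260,210])*5)
for r in pinpoint("lever_tip","scene")[:1]:
  w=atz("scene",r["uv"],66)-[p[0],p[1],0];c,n=np.cos(p[2]),np.sin(p[2]);print(r["confidence"],c*w[0]+n*w[1],-n*w[0]+c*w[1])
s=read_state();print(s["force"],s["width"],s["clock"])
```

```text
0 [707.78598756 157.78774098]
0.03 [707.52777637 151.83943184]
0.06 [706.98056551 145.91256096]
0.1 [705.80663302 138.05244346]
[386.45489566 137.38407481]
0.84 -20.120034462559097 130.37042419541504
[-8.81464543 -1.39919751  5.76231261] 15.771062504290702 12.3
```

```bash
python3 -c "
from station import *
print(finish_job())"
```

```text
the job is handed in; nothing more can be done
None
```

I drew the crossbar out about 52 mm to the clip's line, closed the cam lever with the hand, and handed the job in still holding the bar. The clock read about 12.3 s of the 48 s allowed.

- **Failed first slide:** With the full grip the fingers would not slip along the bar. The force rose to about 39 N and pulled the bar about 6 mm off the mark, with the lever still open. I eased back, loosened the fingers to 20.6 mm so the spring held the bar against one of them, and slid in that way. Then I re-gripped at 20 N.
- **Bar:** In both cameras the bar end lines up with the clip to within about 2 mm by eye, and the finger width of 15.5–15.8 mm fits the 16 mm bar.
- **Lever:** Extra push at the end gave no more movement, so it is on its stop. The tip's place in the picture matches the closed position in my fitted model. The network put the tip at x ≈ −20 mm, against −22 mm expected when closed.
- **Other things:** The clip, cork and case look unmoved in the last pictures.
- **Disagreements:** The network's clip readings disagreed with the picture. The top view put it about 6 mm short of the bar's line, with low confidence, and the scene view was plainly wrong. I went by the pictures and the fit. The wrist force along the bar's draw direction was only about 1 N at the end, because the lever's side carries part of it. The hold on the bar therefore relies on the 20 N grip, not on the spring.

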